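Lock the sauce canister's lid

TASK

Of the two steel sauce canisters bolted to the prep table, the shorter one has its lid dropped in but not locked. Push that lid down against its spring by the bar handle, turn it a quarter turn clockwise (seen from above), then let go so that it springs up and seats. Leave the taller canister alone; it is already locked.

Things in the scene. Friction and masses are not known exactly. Their poses are not given: they have to be found in the camera images.
- short_grip (a point): Where to hold the shorter canister's lid: on its axis, in its handle, an upright black bar 76 mm long (this frame's x), 18 thick (y), 38 tall; z up. 12 mm below the bar's top, 26 above the lid's flat round top (98 mm across), 141 above the table at the start; goes with the lid. Steel canister 120 mm across, fixed, collar 85 mm high; bar across its two ears = unlocked, in line with them = locked.
- short_press (a joint): How far the shorter canister's lid is pushed down, m: 0 at the start, up on its spring; 0.024 at the bottom stop. The push is about 3 N at first, 12 N at the bottom. Lugs in the collar let it turn only while it is down 0.015 or more (aim for 0.019). Let go after the turn, it rises and seats at about 0.010.
- short_turn (a joint): How far the shorter canister's lid is turned clockwise seen from above, rad: 0 to 0.12 at the start (unlocked), 1.571 at the end stop. Its lugs rise into their seats only beyond about 1.25. It turns with little friction.
- tall: The taller canister, to be left alone: same build, but its collar is 150 mm high, its lid is already locked and its bar handle reaches 208 mm above the table. Origin on its axis at table height; z up, ears along y, tap towards -x. Its axis is 0.28 to 0.44 m from the shorter one's.

How it is judged:
On the way, in this order (a step that is already met when the one before it is completed fails the run):
1. the shorter canister's lid is pushed down at least 12 mm, not yet turned (value of joint short_press above 0.012 m and value of joint short_turn below 0.5 rad).
2. while held down it is turned clockwise by a quarter turn (at least 1.2 rad) (value of joint short_press above 0.0115 m and value of joint short_turn above 1.2 rad).
At the end, for the whole second after the job is handed in: The shorter canister's lid is turned clockwise by at least 1.2 rad (a quarter turn, 20 degrees short allowed), has risen into its seat (7 to 12.5 mm below its start height) and is let go, at rest (value of joint short_turn above 1.2 rad and value of joint short_press between 0.007 and 0.0125 m and velocity of joint short_turn between -0.1 and 0.1 rad/s); the robot touches nothing.
It fails at once if the robot pushes on the taller canister (contact force between any of the arm, the fingers and tall above 3 N).
It also fails if it takes over 35 s, if anything falls off the work surface, if the arm or the gripper's body presses on something with over 40 N, if the wrist force passes 120 N, or if a joint passes its speed limit or range.

ROBOT

A 6-joint arm with a two-finger parallel gripper is mounted at the origin on the work surface. World frame = base frame: x ahead of the robot, y to its left, z up, the work surface at z = 0. Lengths are in m, angles in rad, forces in N, time in s.
With the tool pointing down it reaches from about 0.35 to 0.975 m from the base axis. Payload 17.4 kg.
Tool frame: the origin (TCP) lies between the finger pads; the fingertips stand 11 mm ahead of it and the grasp point (between the pads) lies 8 mm behind it; z points along the fingers, y is the direction in which the jaws open and shut (so a half turn about z gives the same grasp; the last joint's range is limited). The gripper opens to 85 mm and grips with 20 to 120 N. Pads are 22 mm wide; open, the fingers measure 114 mm over their backs; the gripper's body (76 mm by 85 mm) begins 54 mm behind the grasp point. The pads swing forward as they close: fully open they stand 13 mm farther back than shut.
Start: joints at [-1.31, 0.116, 1.442, -0, 1.584, -0.038], TCP at [0.199, -0.645, 0.221] pointing down, gripper open.
Joint ranges: [-2.83, 2.83], [-0.83, 2.19], [0.07, 2.5], [-1.14, 4.28], [0.01, 3], [-2.97, 2.97]. Speed limits (rad/s): [1.89, 1.89, 2.22, 3.14, 3.14, 3.14].

INTERFACE

Orientations are given as a unit quaternion [x, y, z, w].
In Python, from bench import r gives the robot as it stands. Calls block until the motion is done:
- r.move_pose(position, orientation): joint-space move of the TCP to a pose.
- r.movel(position, rotation=None, v=0.15): straight line of the TCP; rotation=None keeps the orientation; v is the mean speed in m/s.
- r.move_j(angles): joint-space move.
- r.gripper_to(opening, grasp_force=None): finger opening in m; grasp_force is the grip in N (None keeps the last); returns when the fingers have stopped.
- r.wait(seconds).
- r.inverse_kinematics(position, orientation): joint angles nearest the present ones, or None.
- r.get_image(name): name is "scene" or "top"; returns (picture, depth): 384x512x3 uint8, blue, green, red; 384x512 float32, m along the optical axis (not along the pixel's ray), 0 where there is no reading.
- r.get_calibration(name): a dict with "intrinsics" (3x3 intrinsics, pixels), "R" (3x3) and "t" (3): a world point X has camera coordinates R X + t. Camera axes: x right, y down, z forward; pixel columns grow to the right and rows downward; lengths in m; the calibration is good to about 2 mm. A picture is of the moment at which its call begins. get_calibration takes no time and is no camera call.
A pose or a line that the arm cannot do raises r.PlanningError and nothing moves.
- r.finish_job(): hands the job in, once; it reports no verdict.
Readings, each from a call of its own:
- r.current_time_s(): time.
- r.current_joint_pos(): joint angles.
- r.current_joint_vel(): joint speeds.
- r.current_effort(): joint torques, N m.
- r.current_tcp_pos(): TCP position.
- r.current_ee_rot(): TCP orientation.
- r.current_wrist_force(): force on the tool from outside, world axes, zero at the start.
- r.current_moment(): the same for the moment, N m.
- r.current_opening(): finger opening in m.
Only numpy, scipy, OpenCV 4.12 (cv2) and the standard library are available. Lean on these libraries where they do the work, as an engineer would, in place of code of your own. Each camera call takes 0.05 s, during which the arm holds its last target.

## Working session

There is one attempt and no reset: what is moved stays moved. The work goes in short steps, each a Python script; the robot and the scene stay as the last script left them, time stands still between calls to the robot, and variables do not carry over. Pictures are saved under pics/ and viewed, and the job is handed in when it is done.

```bash
mkdir -p pics
python3 - <<'E'
from bench import r
import cv2,numpy as np
for n in("scene","top"):
    p,d=r.get_image(n); cv2.imwrite(f"pics/{n}0.png",p); np.savez(f"{n}0.npz",p=p,d=d,**r.get_calibration(n))
    print(n,r.get_calibration(n))
print(r.current_time_s(),r.current_ee_rot(),r.current_opening())
E
```

```text
scene {'intrinsics': array([[403.42511649,   0.        , 258.34882421],
       [  0.        , 403.42511649, 188.89982271],
       [  0.        ,   0.        ,   1.        ]]), 'R': array([[-0.78070151,  0.62481661, -0.01045714],
       [ 0.50412282,  0.61983088, -0.60138994],
       [-0.36927677, -0.47477772, -0.79888722]]), 't': array([ 0.45108028, -0.213305  ,  1.01807354])}
top {'intrinsics': array([[371.3869776 ,   0.        , 255.95475842],
       [  0.        , 371.3869776 , 187.61343511],
       [  0.        ,   0.        ,   1.        ]]), 'R': array([[-0.05359668, -0.99854725,  0.00554884],
       [-0.97374466,  0.05103262, -0.22184906],
       [ 0.2212436 , -0.01729352, -0.97506523]]), 't': array([0.03733702, 0.57015511, 0.62689806])}
0.1 [ 9.88863150e-01  1.48826749e-01 -5.55731808e-05 -5.15267657e-04] 0.08545912634572787
```

View pics/scene0.png

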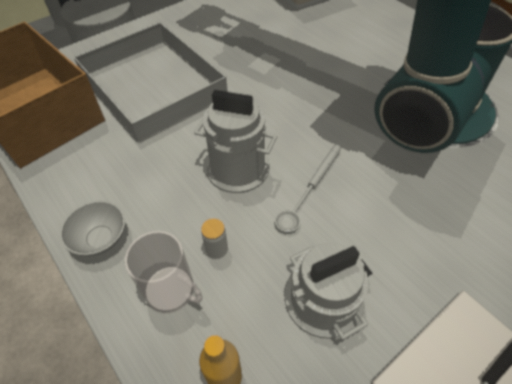

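View pics/top0.png

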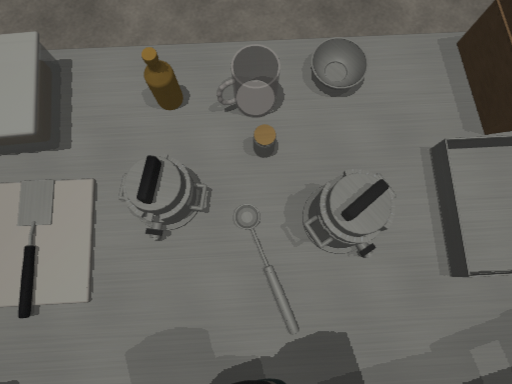

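The scene view shows the short canister with its bar at about (335,263) and the tall one at (233,102). In the top view the short bar is at about (149,180) and the tall bar at (365,200). I'll measure both from depth.

```bash
cat > h.py <<'E'
import numpy as np,cv2
def cloud(f):
    q=np.load(f);d=q['d'];K=q['intrinsics'];v,u=np.mgrid[:384,:512]
    C=np.stack([(u-K[0,2])/K[0,0]*d,(v-K[1,2])/K[1,1]*d,d],-1)
    W=(C-q['t'])@q['R']; W[d<=0]=np.nan
    return q['p'],W
def bar(f,box,zr,dark=60):
    p,W=cloud(f);u0,v0,u1,v1=box
    P=p[v0:v1,u0:u1].max(-1).ravel();X=W[v0:v1,u0:u1].reshape(-1,3)
    m=(P<dark)&(X[:,2]>zr[0])&(X[:,2]<zr[1]);X=X[m]
    (c,s,a)=cv2.minAreaRect(X[:,:2].astype(np.float32)*1000)
    b=cv2.boxPoints((c,s,a));e=[b[1]-b[0],b[2]-b[1]];e=max(e,key=np.linalg.norm)
    print(f,m.sum(),'c',np.round(c,1),'size',np.round(s,1),'ang',np.degrees(np.arctan2(e[1],e[0]))%180,'z',np.percentile(X[:,2],[5,50,95]),'med',np.median(X,0))
E
python3 - <<'E'
from h import *
bar('top0.npz',(125,145,175,215),(.144,.165)); bar('scene0.npz',(295,235,380,290),(.144,.165))
bar('top0.npz',(330,170,400,230),(.195,.22)); bar('scene0.npz',(205,85,260,120),(.195,.22))
for f,b in(('top0.npz',(100,140,215,245)),('scene0.npz',(270,235,385,350))):
    p,W=cloud(f);u0,v0,u1,v1=b;X=W[v0:v1,u0:u1].reshape(-1,3);P=p[v0:v1,u0:u1].max(-1).ravel()
    m=(X[:,2]>.110)&(X[:,2]<.119)&(P>70);Y=X[m]
    print('lid',m.sum(),cv2.minEnclosingCircle(Y[:,:2].astype(np.float32)*1000))
    print(np.histogram(X[:,2],np.arange(0,.17,.006)))
E
```

```text
top0.npz 505 c [577.7 185.1] size [16.2 75.2] ang 166.46866 z [0.146588   0.15331465 0.1555414 ] med [0.57589472 0.18425996 0.15331465]
scene0.npz 494 c [581.6 187.9] size [14.2 70.9] ang 167.20464 z [0.14552972 0.15228864 0.15422687] med [0.58406415 0.18856157 0.15228864]
top0.npz 637 c [ 514.8 -150.7] size [18.1 75.4] ang 126.90545 z [0.2038234  0.20844638 0.2103652 ] med [ 0.51353282 -0.1484154   0.20844638]
scene0.npz 374 c [ 518.5 -148.8] size [15.8 74.3] ang 124.95941 z [0.19602693 0.20545547 0.2085359 ] med [ 0.52039059 -0.14749973  0.20545547]
lid 1623 ((578.5447387695312, 186.14675903320312), 48.84129333496094)
(array([5550,  357,  135,   42,   32,   37,  103,  371,  194,   93,   16,
         33,   55,  132,  635,   46,   47,   54,  139, 1583,   51,   47,
         50,   57,   64,  479,    7,    0]), array([0.   , 0.006, 0.012, 0.018, 0.024, 0.03 , 0.036, 0.042, 0.048,
       0.054, 0.06 , 0.066, 0.072, 0.078, 0.084, 0.09 , 0.096, 0.102,
       0.108, 0.114, 0.12 , 0.126, 0.132, 0.138, 0.144, 0.15 , 0.156,
       0.162, 0.168]))
lid 2032 ((578.5706787109375, 186.3120880126953), 49.1252326965332)
(array([3577,  673,  147,   73,   80,   77,  151,  422,  309,   95,   43,
         62,   93,  308,  718,   85,   96,   90,  450, 1612,   73,   71,
         82,   71,   96,  527,    0,    0]), array([0.   , 0.006, 0.012, 0.018, 0.024, 0.03 , 0.036, 0.042, 0.048,
       0.054, 0.06 , 0.066, 0.072, 0.078, 0.084, 0.09 , 0.096, 0.102,
       0.108, 0.114, 0.12 , 0.126, 0.132, 0.138, 0.144, 0.15 , 0.156,
       0.162, 0.168]))
```

Run:
```python
import cv2
p=cv2.imread('pics/top0.png')[130:250,90:230];cv2.imwrite('pics/topz.png',cv2.resize(p,None,fx=5,fy=5,interpolation=3))
```

```text
(no output)
```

View pics/topz.png

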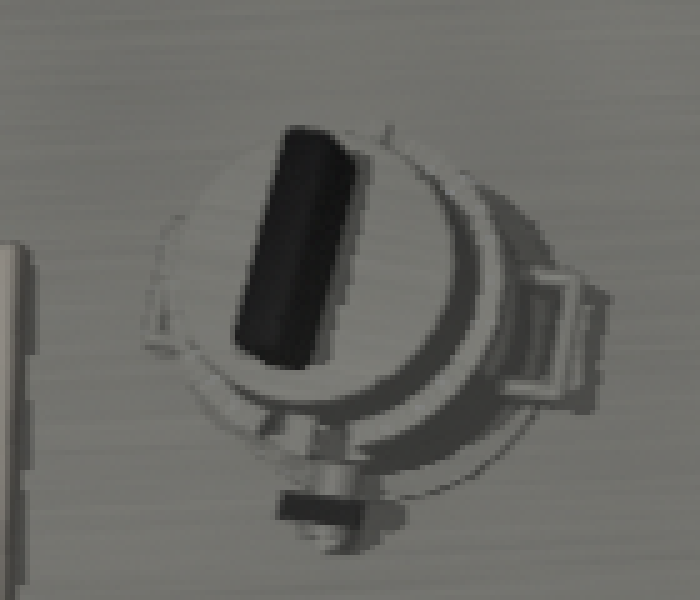

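Both cameras put the lid's axis at (0.5786, 0.1862), with a lid radius of 49 mm and the bar at about 166.8°. The tall canister's axis is about 0.34 m away. Next I'll plan the poses.

```bash
cat >> h.py <<'E'
from scipy.spatial.transform import Rotation as Ro
A=np.array([.5786,.1862])
def q(adeg):
    a=np.radians(adeg);c,s=np.cos(a),np.sin(a)
    return Ro.from_matrix(np.array([[-s,c,0],[c,s,0],[0,0,-1]]).T).as_quat()
E
python3 - <<'E'
from h import *
from bench import r
print(np.round(Ro.from_quat(r.current_ee_rot()).as_matrix(),3))
for a in(76.8,-6.3,-103.2,-186.3):
  for z in(.133,.32):
    j=r.inverse_kinematics([*A,z],q(a)); print(a,z,None if j is None else np.round(j,3))
print(r.inverse_kinematics([.199,-.645,.36],r.current_ee_rot()))
E
```

```text
[[ 0.956  0.294 -0.   ]
 [ 0.294 -0.956  0.001]
 [ 0.    -0.001 -1.   ]]
76.8 0.133 [ 0.269  0.008  1.698 -0.     1.436 -1.071]
76.8 0.32 [ 0.269 -0.039  1.442 -0.     1.739 -1.071]
-6.3 0.133 [ 0.269  0.008  1.698 -0.     1.436  0.379]
-6.3 0.32 [ 0.269 -0.039  1.442 -0.     1.739  0.379]
-103.2 0.133 [ 0.269  0.008  1.698 -0.     1.436  2.071]
-103.2 0.32 [ 0.269 -0.039  1.442 -0.     1.739  2.071]
-186.3 0.133 [ 0.269  0.008  1.698 -0.     1.436 -2.762]
-186.3 0.32 [ 0.269 -0.039  1.442 -0.     1.739 -2.762]
[-1.30932383e+00  1.14954187e-01  1.21929268e+00  4.96230696e-06
  1.80838229e+00 -3.72897811e-02]
```

Run:
```python
from h import *
from bench import r
r.movel([.199,-.645,.36],v=.25)
r.move_pose([*A,.36],q(76.8))
r.gripper_to(.055,40)
r.movel([*A,.20],v=.2)
print(r.current_time_s(),r.current_tcp_pos(),r.current_opening(),r.current_wrist_force())
for n in("scene","top"):
    p,d=r.get_image(n); cv2.imwrite(f"pics/{n}1.png",p)
```

```text
5.3667 [0.57905896 0.18633335 0.2015229 ] 0.05514122414244818 [ 0.5499948  -0.06241925  0.45624696]
```

View pics/scene1.png

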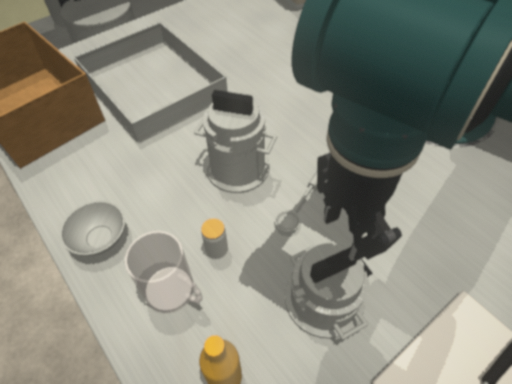

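The fingers are above the short lid's bar at about (335,262), one on each side and clear of the tall canister. Now I'll descend, grip and press.

Run:
```python
from h import *
from bench import r
def s(t): print(t,round(r.current_time_s(),2),np.round(r.current_tcp_pos(),4),round(r.current_opening(),4),np.round(r.current_wrist_force(),1),np.round(r.current_moment(),2))
r.movel([*A,.133],v=.1); s('down')
r.gripper_to(.0,60); s('grip')
z=.133
for dz in(.006,.012,.019):
    r.movel([*A,z-dz],v=.05); s(dz)
for n in("scene","top"):
    p,d=r.get_image(n); cv2.imwrite(f"pics/{n}2.png",p); np.savez(f"{n}2.npz",p=p,d=d,**r.get_calibration(n))
```

```text
down 6.28 [0.5789 0.1863 0.1336] 0.0552 [-0.1  0.1  0.5] [-0.01  0.02 -0.05]
grip 6.72 [0.5787 0.1858 0.1335] 0.0161 [-0.9 -5.1  2.9] [-0.87  0.27  0.01]
0.006 6.98 [0.5787 0.1858 0.1274] 0.0159 [-1.4 -5.7  5. ] [-1.01  0.31  0.04]
0.012 7.25 [0.5788 0.1858 0.1217] 0.0155 [-2.6 -5.6  7.8] [-0.99  0.4   0.02]
0.019 7.54 [0.5789 0.1859 0.1149] 0.0163 [-3.2 -6.5  9.8] [-1.02  0.64 -0.07]
```

View pics/scene2.png

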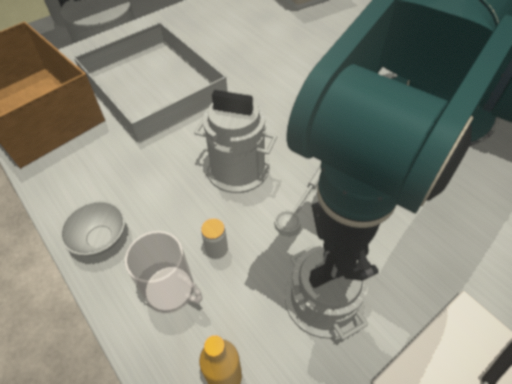

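The force is 9.8 N, which matches the spring at about 18.5 mm down, and the picture shows the lid lower in its collar. Now the turn, with a slight recentring to relieve the side force.

Run:
```python
from h import *
from bench import r
def s(t): print(t,round(r.current_time_s(),2),np.round(r.current_tcp_pos(),4),round(r.current_opening(),4),np.round(r.current_wrist_force(),1),np.round(r.current_moment(),2),np.round(r.current_joint_pos()[5],3))
B=[.5784,.1855,.1135]
r.movel(B,v=.05); s(0)
for d in(10,25,40,55,70,84):
    r.move_pose(B,q(76.8-d)); s(d)
    f=np.linalg.norm(r.current_wrist_force()); m=abs(r.current_moment()[2])
    if f>45 or m>3: print('stop');break
for n in("scene","top"):
    p,d=r.get_image(n); cv2.imwrite(f"pics/{n}3.png",p); np.savez(f"{n}3.npz",p=p,d=d,**r.get_calibration(n))
```

```text
0 7.89 [0.5788 0.1856 0.1149] 0.0158 [-3.  -2.3  8.9] [-0.39  0.48 -0.02] -1.072
10 8.18 [0.5788 0.1856 0.1149] 0.0157 [-2.3 -3.5  9.2] [-0.58  0.47  0.01] -0.897
25 8.54 [0.5788 0.1855 0.1148] 0.016 [-3.2 -4.   9.6] [-0.65  0.52 -0.08] -0.635
40 8.9 [0.5787 0.1854 0.1148] 0.016 [-4.6 -4.7  9. ] [-0.84  0.52 -0.  ] -0.373
55 9.26 [0.5787 0.1853 0.1147] 0.016 [-4.1 -5.6  9.7] [-0.96  0.62 -0.02] -0.111
70 9.62 [0.5786 0.1852 0.1147] 0.0159 [-5.6 -5.1 10.5] [-1.01  0.73 -0.04] 0.15
84 9.96 [0.5785 0.1852 0.1146] 0.016 [-5.6 -6.3 10.3] [-1.03  0.87 -0.06] 0.395
```

View pics/scene3.png

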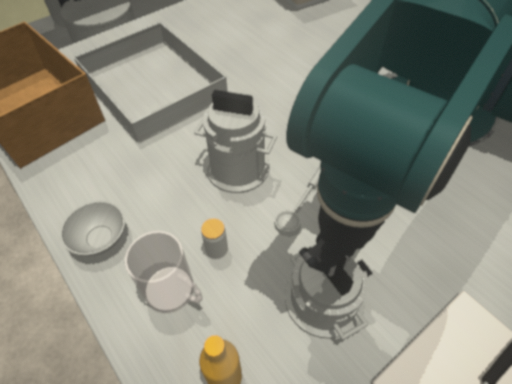

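View pics/top3.png

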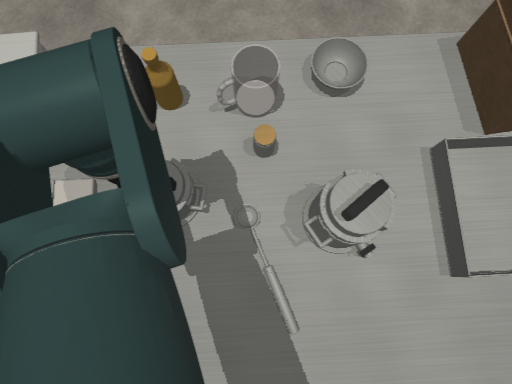

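The bar has turned 84° (1.47 rad) with the jaws, and there was no torque spike or sign of slip. I'll ease it up, release and retreat.

Run:
```python
from h import *
from bench import r
def s(t): print(t,round(r.current_time_s(),2),np.round(r.current_tcp_pos(),4),round(r.current_opening(),4),np.round(r.current_wrist_force(),1),np.round(r.current_moment(),2))
B=[.5784,.1855,.119]
r.movel(B,v=.04); s('up')
r.gripper_to(.055); s('open')
r.movel([.5784,.1855,.30],v=.12); s('clear')
r.move_j([-.45+0*1,*r.current_joint_pos()[1:]]) if False else r.movel([.40,.10,.40],v=.25)
s('away')
for n in("scene","top"):
    p,d=r.get_image(n); cv2.imwrite(f"pics/{n}4.png",p); np.savez(f"{n}4.npz",p=p,d=d,**r.get_calibration(n))
for f,b,z in(('scene4.npz',(270,235,385,350),(.130,.165)),('top4.npz',(100,140,215,245),(.13,.165))):
    try: bar(f,b,z)
    except Exception as e: print(e)
    p,W=cloud(f);u0,v0,u1,v1=b;X=W[v0:v1,u0:u1].reshape(-1,3)
    k=np.hypot(*(X[:,:2]-[.5786,.1862]).T)
    Y=X[(k>.015)&(k<.044)&(X[:,2]>.09)&(X[:,2]<.125)][:,2]; print('lid z',len(Y),np.median(Y) if len(Y) else 0)
```

```text
up 10.34 [0.5785 0.1852 0.1202] 0.0158 [-4.9 -6.   7.1] [-1.03  0.77 -0.04]
open 10.8 [0.5784 0.1856 0.1189] 0.0552 [-1.  -0.6  0.5] [-0.04 -0.05  0.02]
clear 12.46 [0.5783 0.1855 0.2992] 0.0548 [-0.6  0.3 -0.4] [0.02 0.01 0.01]
away 13.49 [0.4006 0.1002 0.399 ] 0.0548 [0.7 1.1 0.5] [-0.01  0.03 -0.04]
scene4.npz 546 c [581.1 188.4] size [71.2 14.2] ang 82.84498 z [0.13191227 0.14216179 0.1442925 ] med [0.58330107 0.19067226 0.14216179]
lid z 1498 0.1052089790329768
index -1 is out of bounds for axis 0 with size 0
lid z 0 0
```

View pics/scene4.png

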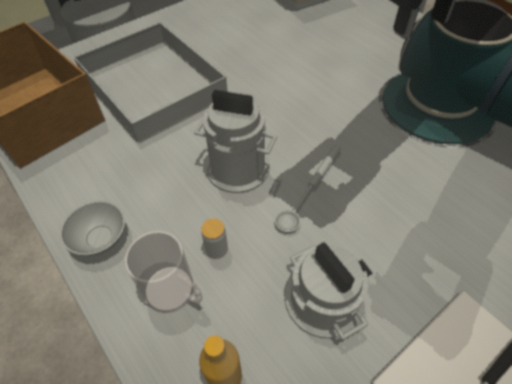

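The scene view shows the short bar at about (333,267), in line with the ears. It has turned 84.4° and sits 10.1 mm lower than at the start. The tall canister hasn't moved, and the arm is clear.

Run:
```python
from bench import r
r.finish_job(); print(r.current_time_s())
```

```text
the job is handed in; nothing more can be done
the job is handed in; nothing more can be done
```

The shorter canister's lid is locked, and I handed the job in at about 13.5 s. I gripped the bar, pushed the lid down about 19 mm (about 10 N at the wrist), turned it 84° clockwise, eased it up and let go.

**Last checks (scene camera):**
- **Turn:** the bar went from 167.2° to 82.8°, about 1.47 rad, and is now in line with the ears.
- **Seat:** the bar top is 10.1 mm below its start height, so the lid has risen into its seat.
- **Clearance:** the arm is away from everything with almost no wrist force. The tall canister was never approached and looks unmoved.

**What didn't check out:** the top camera gave no second reading at the end, because no bar or lid points turned up in its window, probably because the arm was in the way. There was also a side force of 5–8 N while gripping, from slight off-centring, well below the limits.

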